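# Cross-stack the gate corner plates

### The job

Pile the two loose large L-shaped steel plates flat on the one lying on the plywood square, each turned half a turn from the plate below: the first rests only by its two arm ends on the bottom plate's arm ends, closing it into a square, and the second lies on top the same way round as the bottom plate. The pile must end level, balanced and with its sides lined up. Do not shift the bottom plate, and leave the smaller L-shaped plate alone.

Things in the scene. Friction and masses are not known exactly. Their poses are not given: they have to be found in the camera images.
- plate_a_corner (a point): Bottom plate: flat steel L 8 mm thick, two arms 110 mm long outside and 44 mm wide, dark bolt holes, 0.5 kg, loose on a fixed 126 mm plywood square 12 mm thick. Point: centre of the 44 x 44 mm corner block, 4 mm above the underside. One arm runs along +x, the other along +y, each ending 88 mm from the point; z up. Centre of the 110 mm square outline at (+33, +33) mm.
- plate_b_corner (a point): A loose large plate to pile: same shape, size, point and axes as the bottom plate, lying flat on the rack's slats (tops 60 mm above the table, 40 mm wide, 12 mm slots). Centre of mass at (+20, +20) mm from the point, near the inner corner; grip an arm across its 44 mm width. The two loose plates may go on in either order.
- plate_c_corner (a point): The other loose large plate to pile, identical to the first, same point and axes, lying flat on the slats.
- small_corner (a point): Smaller plate, to be left alone: same L form, 70 mm long outside, arms 28 mm wide, 6 mm thick, lying on the slats. Point: centre of its 28 x 28 mm corner block, 3 mm above its underside; arms along +x and +y. Around on the rack stand tins (72 mm across, 48 tall), a funnel (110 tall), a feeler gauge and a tub (76 tall).
Mind the look-alikes: they are no part of the job. What is shaped like the part that bears plate_c_corner but red or turquoise is not meant.

How it is judged:
On the way, in this order (a step that is already met when the one before it is completed fails the run):
1. one loose plate lies released on the bottom plate, turned half a turn from it (((x of plate_b_corner in the frame of plate_a_corner between 0.051 and 0.081 m and y of plate_b_corner in the frame of plate_a_corner between 0.051 and 0.081 m and z of plate_b_corner in the frame of plate_a_corner between 0.005 and 0.011 m and angle between plate_b_corner's own z axis and vertical below 0.09 rad and angle between the x axis of plate_b_corner and the x axis of plate_a_corner, either way round below 0.2 rad and linear speed of plate_b below 0.02 m/s and contact force between the fingers and plate_b below 0.2 N) or (x of plate_c_corner in the frame of plate_a_corner between 0.051 and 0.081 m and y of plate_c_corner in the frame of plate_a_corner between 0.051 and 0.081 m and z of plate_c_corner in the frame of plate_a_corner between 0.005 and 0.011 m and angle between plate_c_corner's own z axis and vertical below 0.09 rad and angle between the x axis of plate_c_corner and the x axis of plate_a_corner, either way round below 0.2 rad and linear speed of plate_c below 0.02 m/s and contact force between the fingers and plate_c below 0.2 N))), for 0.2 s.
2. the other lies released on top, the same way as the bottom plate (((x of plate_b_corner in the frame of plate_a_corner between 0.051 and 0.081 m and y of plate_b_corner in the frame of plate_a_corner between 0.051 and 0.081 m and z of plate_b_corner in the frame of plate_a_corner between 0.005 and 0.011 m and angle between each of plate_b_corner, plate_c_corner's own z axis and vertical below 0.09 rad and angle between the x axis of each of plate_b_corner, plate_c_corner and the x axis of plate_a_corner, either way round below 0.2 rad and linear speed of each of plate_b, plate_c below 0.02 m/s and x of plate_c_corner in the frame of plate_a_corner between -0.015 and 0.015 m and y of plate_c_corner in the frame of plate_a_corner between -0.015 and 0.015 m and z of plate_c_corner in the frame of plate_a_corner between 0.013 and 0.019 m and contact force between the fingers and plate_c below 0.2 N) or (x of plate_c_corner in the frame of plate_a_corner between 0.051 and 0.081 m and y of plate_c_corner in the frame of plate_a_corner between 0.051 and 0.081 m and z of plate_c_corner in the frame of plate_a_corner between 0.005 and 0.011 m and angle between each of plate_c_corner, plate_b_corner's own z axis and vertical below 0.09 rad and angle between the x axis of each of plate_c_corner, plate_b_corner and the x axis of plate_a_corner, either way round below 0.2 rad and linear speed of each of plate_c, plate_b below 0.02 m/s and x of plate_b_corner in the frame of plate_a_corner between -0.015 and 0.015 m and y of plate_b_corner in the frame of plate_a_corner between -0.015 and 0.015 m and z of plate_b_corner in the frame of plate_a_corner between 0.013 and 0.019 m and contact force between the fingers and plate_b below 0.2 N))), for 0.2 s.
At the end, for the whole second after the job is handed in: Bottom plate within 25 mm of its start. One loose plate on it turned half a turn, corner 66 mm along both arms from the bottom plate's corner, the other on top, corner over the bottom plate's corner: each within 15 mm along both arms and 0.2 rad, 3 mm in height, level within 5 degrees, at rest (distance of plate_a_corner from where it was at the start of the episode below 0.025 m and angle between plate_a_corner's own z axis and vertical below 0.05 rad and ((x of plate_b_corner in the frame of plate_a_corner between 0.051 and 0.081 m and y of plate_b_corner in the frame of plate_a_corner between 0.051 and 0.081 m and z of plate_b_corner in the frame of plate_a_corner between 0.005 and 0.011 m and angle between each of plate_b_corner, plate_c_corner's own z axis and vertical below 0.09 rad and angle between the x axis of each of plate_b_corner, plate_c_corner and the x axis of plate_a_corner, either way round below 0.2 rad and linear speed of each of plate_b, plate_c below 0.02 m/s and x of plate_c_corner in the frame of plate_a_corner between -0.015 and 0.015 m and y of plate_c_corner in the frame of plate_a_corner between -0.015 and 0.015 m and z of plate_c_corner in the frame of plate_a_corner between 0.013 and 0.019 m) or (x of plate_c_corner in the frame of plate_a_corner between 0.051 and 0.081 m and y of plate_c_corner in the frame of plate_a_corner between 0.051 and 0.081 m and z of plate_c_corner in the frame of plate_a_corner between 0.005 and 0.011 m and angle between each of plate_c_corner, plate_b_corner's own z axis and vertical below 0.09 rad and angle between the x axis of each of plate_c_corner, plate_b_corner and the x axis of plate_a_corner, either way round below 0.2 rad and linear speed of each of plate_c, plate_b below 0.02 m/s and x of plate_b_corner in the frame of plate_a_corner between -0.015 and 0.015 m and y of plate_b_corner in the frame of plate_a_corner between -0.015 and 0.015 m and z of plate_b_corner in the frame of plate_a_corner between 0.013 and 0.019 m))); the robot touches nothing.
It fails at once if the smaller L-shaped plate is moved more than 25 mm (distance of small_corner from where it was at the start of the episode above 0.025 m).
It also fails if it takes over 53 s, if anything falls off the work surface, if the arm or the gripper's body presses on something with over 40 N, if the wrist force passes 120 N, or if a joint passes its speed limit or range.

### The arm

A 6-joint arm with a two-finger parallel gripper is mounted at the origin on the work surface. World frame = base frame: x ahead of the robot, y to its left, z up, the work surface at z = 0. Lengths are in m, angles in rad, forces in N, time in s.
With the tool pointing down it reaches from about 0.275 to 0.85 m from the base axis. Payload 5.2 kg.
Tool frame: the origin (TCP) lies on the centre line of the jaws, within the pads' length; the fingertips stand ahead of it and the grasp point (between the pads) lies 8 mm behind it (env.nose_length is the y of the fingertips in the tool frame, in m); y points along the fingers, z is the direction in which the jaws open and shut, and the axes are right-handed (so a half turn about y gives the same grasp; the last joint's range is limited). The gripper opens to 85 mm and grips with 20 to 120 N. Pads are 22 mm wide; open, the fingers measure 114 mm over their backs; the gripper's body (76 mm by 85 mm) begins 54 mm behind the grasp point. The pads swing forward as they close: fully open they stand 13 mm farther back than shut.
Start: joints at [0.946, 0.259, 1.535, -0, 1.348, -0.203], TCP at [0.225, 0.502, 0.242] pointing down, gripper open.
Joint ranges: [-3.14, 3.14], [-0.91, 2.08], [0.19, 2.58], [-1.22, 4.36], [0.22, 2.71], [-3.12, 3.12]. Speed limits (rad/s): [2.57, 2.57, 3.14, 3.14, 3.14, 3.14].

### API

Orientations are given as a 3x3 rotation matrix whose columns are the frame's x, y, z axes.
In Python, from workcell import env gives the robot as it stands.
- The arm moves only by the tool carry_out, never from a script. Its arguments are lists of equal length, an entry for each row: "delta_rot": the turn, a rotation vector about the tool's x, y, z in degrees, a list of three; "linear": the shift along the tool's x, y, z in m, a list of three; "claw": the gripper's target within -1 to 1 (shut at 1, half-way at 0, fully open at -1). In form: {"delta_rot": [[wx, wy, wz], ...], "linear": [[x, y, z], ...], "claw": [claw, ...]}. A call has 1 to 12 rows; each row is the pose to reach, as a shift and turn from the pose measured when the call began, along the tool's axes at that moment; what a row does not reach only later rows make up. A row lasts 1/10 s, in which the tool goes at most 50 mm and 8.59 degrees, less where a joint would pass 70% of its speed; a pose out of reach is approached as far as the arm can. A call with a gripper value outside its range is refused whole. The fingers move at their own pace and stop on an object; "squeeze" is the grip in N (left out, the last holds). Time passes only in rows, so rows that repeat a pose let the fingers close. It gives the time, the measured TCP pose, the force and the opening at its end, in the units of the state.
- env.state(): the state, without advancing time (a new reading comes with each control period).
- env.camera(name): name is "scene" or "top"; returns a dict with "frame" (420x560x3 uint8, blue, green, red), "range_z" (420x560 float32, m along the optical axis (not along the pixel's ray), 0 where there is no reading), "intrinsics" (3x3 intrinsics, pixels), "k1" (the pictures are not rectified: a ray, as slopes to the right and down, at radius r is drawn at 1 + k1 r^2 times it, then the intrinsics apply), "cam_to_world" (4x4, takes a point from camera to world coordinates). Camera axes: x right, y up, looking along -z (the intrinsics and any distortion apply to the point x, -y, -z); pixel columns grow to the right and rows downward; lengths in m; the calibration is good to about 2 mm. A picture is of the moment at which its call begins.
- env.hand_in(): hands the job in, once; it reports no verdict.
The state is a dict: "time": time; "joint_pos": joint angles; "dq": joint speeds; "joint_efforts": joint torques, N m; "eef_pos": TCP position; "tool_rot": TCP orientation; "ft_force": force on the tool from outside, world axes, zero at the start; "ft_torque": the same for the moment, N m; "finger_gap": opening from 0.0 (shut) to 1.0 (fully open).
Only numpy, scipy, OpenCV 4.12 (cv2) and the standard library are available. Lean on these libraries where they do the work, as an engineer would, in place of code of your own. Each camera call takes 0.05 s, during which the arm holds its last target.

## Working session

There is one attempt and no reset: what is moved stays moved. The work goes in short steps, Python scripts to look and compute and a tool call to move; the robot and the scene stay as the last step left them, time stands still between calls to the robot, and variables do not carry over. Pictures are saved under pics/ and viewed, and the job is handed in when it is done.

Besides the shell and the picture viewer there is one more tool, called after ">>>" as name(argument=value, ...), one argument or row to a line, values as JSON. carry_out: Moves the arm, as the interface text tells. Its arguments: {"type":"object","properties":{"delta_rot":{"type":"array"},"linear":{"type":"array"},"claw":{"type":"array"},"squeeze":{"type":"number"}},"required":["delta_rot","linear","claw"]}

```bash
ls; mkdir -p pics
python3 - <<'E'
from workcell import env
import cv2,numpy as np,pickle
d={}
for n in ("top","scene"):
    c=env.camera(n); cv2.imwrite(f"pics/{n}0.png",c["frame"]); d[n]=c
    print(n,c["intrinsics"],c["k1"],c["cam_to_world"])
pickle.dump(d,open("c0.pkl","wb"))
s=env.state(); print(s, env.nose_length)
E
```

```text
pics
top [[405.39928061   0.         279.51892024]
 [  0.         405.39928061 210.1051595 ]
 [  0.           0.           1.        ]] 0.02396440809772694 [[ 0.01159737  0.99786516 -0.06426989  0.34577767]
 [-0.99965839  0.01006466 -0.02412067  0.06860421]
 [-0.02342232  0.06452767  0.99764101  1.12679896]
 [ 0.          0.          0.          1.        ]]
scene [[398.84380825   0.         276.01810945]
 [  0.         398.84380825 212.88422761]
 [  0.           0.           1.        ]] -0.10734348746646313 [[-0.04413041 -0.56587382  0.82330998  1.21871704]
 [ 0.9989725  -0.03350635  0.0305167   0.11294549]
 [ 0.01031751  0.82381075  0.56677103  0.63650047]
 [ 0.          0.          0.          1.        ]]
{'time': 0.1, 'joint_pos': array([ 9.46227118e-01,  2.59276089e-01,  1.53595864e+00, -6.65538830e-06,
        1.34802384e+00, -2.02809099e-01]), 'dq': array([-0.00014621, -0.00053196, -0.00463698,  0.00047821, -0.00094674,
        0.00086669]), 'joint_efforts': array([ 1.83282646e-03, -4.46972358e+01, -2.91248292e+01, -8.06008120e-05,
        6.34390846e-03,  2.61597421e-05]), 'eef_pos': array([0.22486455, 0.501432  , 0.24156063]), 'tool_rot': array([[ 9.12370268e-01, -9.68873080e-04,  4.09364820e-01],
       [-4.09365834e-01, -1.35520871e-03,  9.12369321e-01],
       [-3.29195305e-04, -9.99998612e-01, -1.63307567e-03]]), 'ft_force': array([-0.52778004,  0.65410937, -0.07849203]), 'ft_torque': array([-0.04561417, -0.00567979,  0.02786782]), 'finger_gap': 1.0018051768435439} 0.011
```

View pics/top0.png

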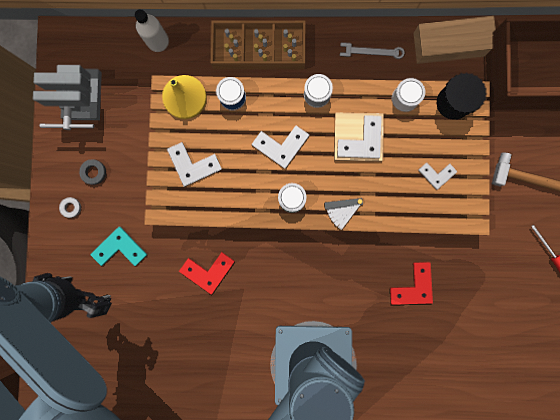

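View pics/scene0.png

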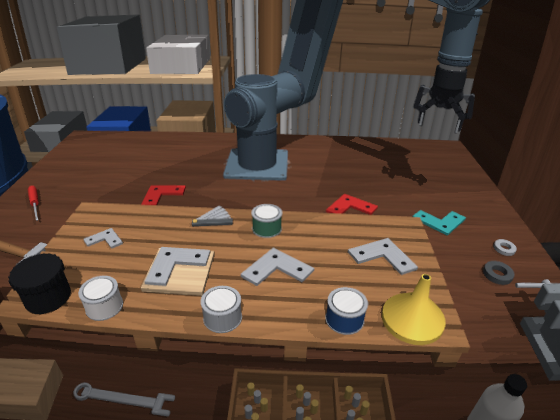

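```bash
cat > h.py <<'E'
import cv2,numpy as np
from scipy.optimize import minimize
def project(c,P):
    P=np.atleast_2d(P).astype(float); T=np.linalg.inv(c["cam_to_world"])
    q=P@T[:3,:3].T+T[:3,3]; q=q*[1,-1,-1]
    return cv2.projectPoints(q.reshape(-1,1,3),np.zeros(3),np.zeros(3),c["intrinsics"],np.array([c["k1"],0,0,0.]))[0].reshape(-1,2)
def pix2world(c,u,v,d=None):
    n=cv2.undistortPoints(np.array([[[u,v]]],float),c["intrinsics"],np.array([c["k1"],0,0,0.]))[0,0]
    d=c["range_z"][int(v),int(u)] if d is None else d
    return (c["cam_to_world"]@np.array([n[0]*d,-n[1]*d,-d,1]))[:3]
def ortho(c,ctr,z,half=.11,res=.0005):
    n=int(2*half/res); g=(np.arange(n)-n/2+.5)*res
    X,Y=np.meshgrid(ctr[0]+g,ctr[1]+g,indexing="ij")
    uv=project(c,np.stack([X,Y,0*X+z],-1).reshape(-1,3)).astype(np.float32)
    im=cv2.remap(c["frame"],uv[:,0].reshape(n,n),uv[:,1].reshape(n,n),cv2.INTER_CUBIC)
    return X,Y,im
def Lsd(px,py,L=.110,w=.044):
    def box(x0,x1,y0,y1):
        dx=np.maximum(x0-px,px-x1);dy=np.maximum(y0-py,py-y1)
        return np.maximum(dx,dy)
    h=w/2
    return np.minimum(box(-h,L-h,-h,h),box(-h,h,-h,L-h))
def fit(c,ctr,z,th0,L=.110,w=.044,half=.075,sat=45,vmin=110):
    X,Y,im=ortho(c,ctr,z,half)
    hsv=cv2.cvtColor(im,cv2.COLOR_BGR2HSV)
    m=((hsv[...,1]<sat)&(hsv[...,2]>vmin)).astype(np.uint8)
    m=cv2.morphologyEx(m,cv2.MORPH_OPEN,np.ones((7,7)))
    n,lab,st,_=cv2.connectedComponentsWithStats(m); k=1+np.argmax(st[1:,4]); m=(lab==k).astype(np.uint8)
    cs,_=cv2.findContours(m,cv2.RETR_EXTERNAL,cv2.CHAIN_APPROX_NONE); m0=m.copy(); cv2.drawContours(m,cs,-1,1,-1)
    def cost(p):
        a=p[2];dx=X-p[0];dy=Y-p[1]
        s=Lsd(np.cos(a)*dx+np.sin(a)*dy,-np.sin(a)*dx+np.cos(a)*dy,L,w)
        return np.abs(1/(1+np.exp(np.clip(s/.0007,-30,30)))-m).mean()
    best=None
    cx,cy=X[m>0].mean(),Y[m>0].mean()
    for t in th0:
        o=.18*L
        p0=[cx-o*(np.cos(t)-np.sin(t)),cy-o*(np.sin(t)+np.cos(t)),t]
        sx=np.array(p0)+np.vstack([np.zeros(3),np.diag([.008,.008,.15])])
        r=minimize(cost,p0,method="Nelder-Mead",options=dict(initial_simplex=sx,xatol=1e-5,fatol=1e-6))
        if best is None or r.fun<best.fun: best=r
    return best.x,best.fun/m.mean(),m.sum()*.25,im,m
E
python3 - <<'E'
import pickle,numpy as np,cv2
from h import *
d=pickle.load(open("c0.pkl","rb")); c=d["top"]
for n,(u,v) in dict(bot=(372,135),ply=(350,122),b=(282,150),c=(186,168),sm=(437,184),slat=(250,150),slat2=(320,180),tinA=(230,85),tinB=(318,82),green=(292,190),tab=(300,260)).items(): print(n,pix2world(c,u,v).round(4))
th=np.arange(0,6.28,.7)
for n,ctr,z in (("a",None,.080),("b",None,.068),("c",None,.068)):
    u,v=dict(a=(362,140),b=(282,147),c=(193,166))[n]
    ctr=pix2world(c,u,v)
    p,f,ar,im,m=fit(c,ctr,z,th)
    print(n,p.round(4),np.degrees(p[2])%360,f,ar); cv2.imwrite(f"pics/o_{n}.png",np.hstack([im,cv2.cvtColor(m*255,cv2.COLOR_GRAY2BGR)]))
cv2.imwrite("pics/o_all.png",np.vstack([cv2.imread(f"pics/o_{n}.png")[::1,::1] for n in "ab"]))
E
```

```text
bot [ 0.6105 -0.1437  0.0833]
ply [ 0.6483 -0.0889  0.0699]
b [0.5731 0.0895 0.0684]
c [0.5231 0.343  0.0679]
sm [ 0.4864 -0.315   0.0647]
slat [0.5758 0.1757 0.0529]
slat2 [ 0.4959 -0.012   0.0559]
tinA [0.3458 0.0686 1.1268]
tinB [ 0.7392 -0.0012  0.1122]
green [0.4627 0.0623 0.1072]
tab [ 0.2809  0.0377 -0.0014]
a [ 0.5749 -0.1426 -0.0319] 358.17108711931235 0.05894385719996406 7892.25
b [0.5556 0.0875 5.6677] 324.7349932924977 0.05646109352101817 7837.75
c [0.5044 0.3382 5.1542] 295.31343337777776 0.058373565264333356 7847.25
```

Run:
```python
import pickle,numpy as np,cv2
from h import *
d=pickle.load(open("c0.pkl","rb")); c=d["scene"]
P=dict(a=(.5749,-.1426,-.0319,.08),b=(.5556,.0875,5.6677,.068),c=(.5044,.3382,5.1542,.068))
for n,(x,y,t,z) in P.items():
    ctr=np.array([x,y])+.025*np.array([np.cos(t)-np.sin(t),np.sin(t)+np.cos(t)])
    p,f,ar,im,m=fit(c,ctr,z,[t],vmin=100); print(n,p.round(4),f,ar)
ims=[]
for k in ("top","scene"):
    c=d[k]; im=cv2.resize(c["frame"],None,fx=1.4,fy=1.4)
    for n,(x,y,t,z) in P.items():
        L=np.array([[-22,-22],[88,-22],[88,22],[22,22],[22,88],[-22,88]])/1000
        w=np.c_[x+np.cos(t)*L[:,0]-np.sin(t)*L[:,1],y+np.sin(t)*L[:,0]+np.cos(t)*L[:,1],np.full(6,z)]
        cv2.polylines(im,[((project(c,w)+.5)*1.4*16-8).round().astype(int)],True,(0,255,0),1,cv2.LINE_AA,4)
    ims.append(im); cv2.imwrite(f"pics/ov_{k}.png",im)
```

```text
a [ 0.5812 -0.143  -0.0378] 0.11922793447477699 8639.5
b [0.5611 0.0866 5.6656] 0.08878178511860517 8388.75
c [0.5102 0.3374 5.1554] 0.0975709378468727 8388.25
```

View pics/ov_top.png

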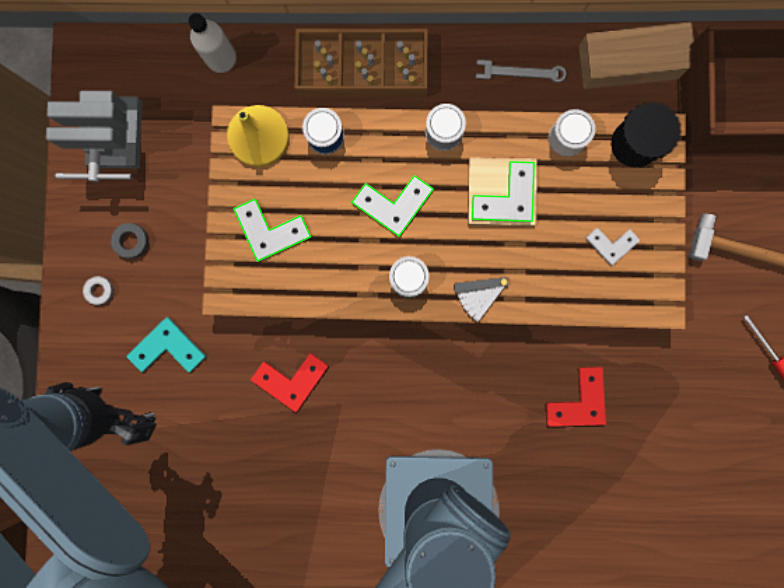

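View pics/ov_scene.png

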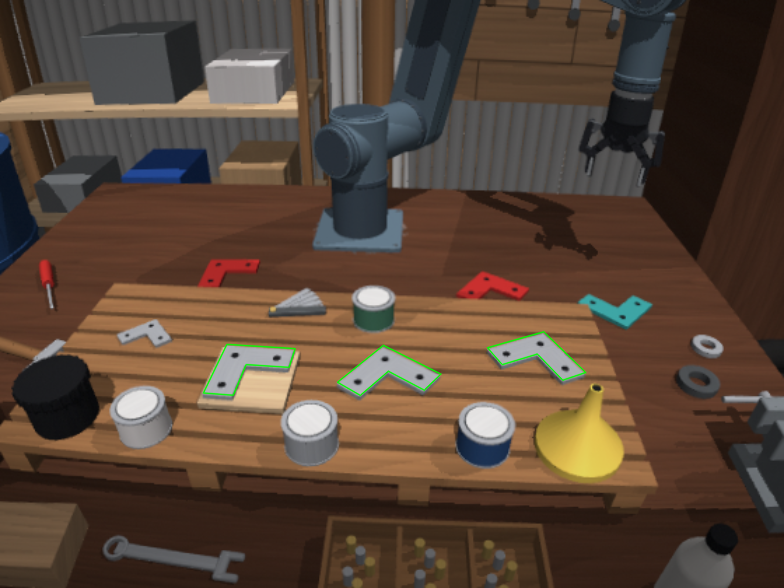

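```bash
cat > g.py <<'E'
import numpy as np
from scipy.spatial.transform import Rotation as R
from workcell import env
A=(.5749,-.1426,np.degrees(-.0319));B=(.5556,.0875,324.735-360);C=(.5044,.3382,295.313-360)
def pt(p,x,y):
    t=np.radians(p[2]);return np.array([p[0]+np.cos(t)*x-np.sin(t)*y,p[1]+np.sin(t)*x+np.cos(t)*y])
def go(x,y,z,psi,n=0):
    s=env.state();a=np.radians(psi)
    T=np.array([[np.sin(a),0,np.cos(a)],[-np.cos(a),0,np.sin(a)],[0,-1,0]])
    M=s["tool_rot"];l=M.T@(np.array([x,y,z])-s["eef_pos"]);r=np.degrees(R.from_matrix(M.T@T).as_rotvec())
    print("target",np.round([x,y,z,psi],4),"q",s["joint_pos"].round(2),"gap",round(s["finger_gap"],3))
    print("lin",l.round(4),"rot",r.round(2))
    for k in range(1,n+1): print(k,(l*k/n).round(4),(r*k/n).round(2))
E
python3 - <<'E'
from g import *
p=pt(C,.038,0); go(*p,.13,C[2]+90)
E
```

```text
target [ 0.5206  0.3038  0.13   25.313 ] q [ 0.95  0.26  1.54 -0.    1.35 -0.2 ] gap 1.002
lin [ 0.3508  0.1115 -0.059 ] rot [1.000e-01 4.052e+01 2.000e-02]
```

>>> carry_out(
  delta_rot=[
    [0, 4, 0],
    [0, 8, 0],
    [0, 12, 0],
    [0, 16, 0],
    [0, 20, 0],
    [0, 24, 0],
    [0, 28, 0],
    [0, 32, 0],
    [0, 36, 0],
    [0.1, 40.5, 0],
    [0.1, 40.5, 0],
    [0.1, 40.5, 0],
  ],
  linear=[
    [0.035, 0.005, -0.006],
    [0.07, 0.01, -0.012],
    [0.105, 0.02, -0.018],
    [0.14, 0.03, -0.024],
    [0.175, 0.04, -0.03],
    [0.21, 0.055, -0.036],
    [0.245, 0.07, -0.042],
    [0.28, 0.085, -0.048],
    [0.315, 0.1, -0.054],
    [0.351, 0.1115, -0.059],
    [0.351, 0.1115, -0.059],
    [0.351, 0.1115, -0.059],
  ],
  claw=[-0.35, -0.35, -0.35, -0.35, -0.35, -0.35, -0.35, -0.35, -0.35, -0.35, -0.35, -0.35],
  squeeze=40,
)

```text
time: 1.3
eef_pos: [0.5207, 0.303, 0.129]
tool_rot: [[0.427, -0.002, 0.904], [-0.904, -0.001, 0.427], [-0.0, -1.0, -0.002]]
ft_force: [-0.3, -0.6, 0.4]
finger_gap: 0.675
```

Run:
```python
from g import *
p=pt(C,.038,0); go(*p,.075,C[2]+90); print(env.state()["ft_force"],env.state()["eef_pos"])
import cv2
for n in("top","scene"):
  c=env.camera(n);cv2.imwrite(f"pics/{n}1.png",c["frame"])
```

```text
target [ 0.5206  0.3038  0.075  25.313 ] q [ 0.34  0.45  1.55  0.    1.14 -0.1 ] gap 0.675
lin [-0.0008  0.054   0.0004] rot [ 0.12 -0.05 -0.02]
[-0.26842854 -0.56135564  0.38754691] [0.52072087 0.30300247 0.12904943]
```

View pics/scene1.png

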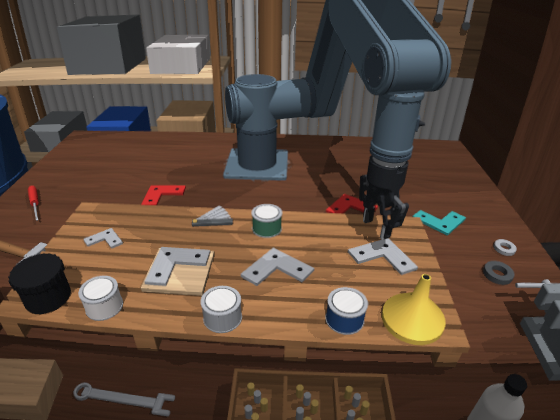

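>>> carry_out(
  delta_rot=[
    [0, 0, 0],
    [0, 0, 0],
    [0, 0, 0],
    [0, 0, 0],
    [0, 0, 0],
  ],
  linear=[
    [-0.001, 0.02, 0],
    [-0.001, 0.04, 0],
    [-0.001, 0.05, 0],
    [-0.001, 0.053, 0],
    [-0.001, 0.053, 0],
  ],
  claw=[-0.35, -0.35, -0.35, -0.35, -0.35],
)

```text
time: 1.9
eef_pos: [0.5192, 0.3057, 0.0773]
tool_rot: [[0.43, -0.001, 0.903], [-0.903, 0.0, 0.43], [-0.0, -1.0, -0.001]]
ft_force: [-0.0, 0.5, 0.1]
finger_gap: 0.671
```

>>> carry_out(
  delta_rot=[
    [0, 0, 0],
    [0, 0, 0],
    [0, 0, 0],
  ],
  linear=[
    [0, 0.001, 0],
    [0, 0.002, 0],
    [0, 0.003, 0],
  ],
  claw=[-0.35, -0.35, -0.35],
)

```text
time: 2.2
eef_pos: [0.5195, 0.3059, 0.075]
tool_rot: [[0.43, 0.001, 0.903], [-0.903, 0.0, 0.43], [-0.0, -1.0, 0.001]]
ft_force: [-0.8, -0.5, -0.3]
finger_gap: 0.675
```

>>> carry_out(
  delta_rot=[
    [0, 0, 0],
    [0, 0, 0],
    [0, 0, 0],
  ],
  linear=[
    [0.003, 0.001, 0],
    [0.003, 0.002, 0],
    [0.003, 0.003, 0],
  ],
  claw=[-0.35, -0.35, -0.35],
)

```text
time: 2.5
eef_pos: [0.521, 0.303, 0.0719]
tool_rot: [[0.43, 0.001, 0.903], [-0.903, 0.001, 0.43], [-0.0, -1.0, 0.001]]
ft_force: [-0.7, 0.3, -0.6]
finger_gap: 0.679
```

>>> carry_out(
  delta_rot=[
    [0, 0, 0],
    [0, 0, 0],
    [0, 0, 0],
  ],
  linear=[
    [0, 0.001, 0],
    [0, 0.002, 0],
    [0, 0.003, 0],
  ],
  claw=[-0.35, -0.35, -0.35],
)

```text
time: 2.8
eef_pos: [0.5209, 0.3029, 0.0688]
tool_rot: [[0.429, 0.001, 0.903], [-0.903, 0.001, 0.429], [-0.0, -1.0, 0.001]]
ft_force: [0.1, -0.1, 0.2]
finger_gap: 0.674
```

>>> carry_out(
  delta_rot=[
    [0, 0, 0],
    [0, 0, 0],
    [0, 0, 0],
    [0, 0, 0],
    [0, 0, 0],
    [0, 0, 0],
  ],
  linear=[
    [0, 0, 0],
    [0, 0, 0],
    [0, 0, 0],
    [0, 0, 0],
    [0, 0, 0],
    [0, 0, 0],
  ],
  claw=[-0.1, 0.1, 0.3, 0.3, 0.3, 0.3],
  squeeze=60,
)

```text
time: 3.4
eef_pos: [0.5212, 0.3031, 0.0695]
tool_rot: [[0.43, 0.001, 0.903], [-0.903, 0.001, 0.43], [-0.0, -1.0, 0.002]]
ft_force: [-0.6, 0.5, 6.2]
finger_gap: 0.485
```

>>> carry_out(
  delta_rot=[
    [0, 0, 0],
    [0, 0, 0],
    [0, 0, 0],
    [0, 0, 0],
    [0, 0, 0],
    [0, 0, 0],
  ],
  linear=[
    [0, -0.0005, 0],
    [0, -0.001, 0],
    [0, -0.005, 0],
    [0, -0.01, 0],
    [0, -0.02, 0],
    [0, -0.02, 0],
  ],
  claw=[0.3, 0.3, 0.3, 0.3, 0.3, 0.3],
  squeeze=110,
)

```text
time: 4.0
eef_pos: [0.5221, 0.3034, 0.0911]
tool_rot: [[0.43, 0.004, 0.903], [-0.903, 0.002, 0.43], [0.0, -1.0, 0.004]]
ft_force: [0.6, 0.5, -4.6]
finger_gap: 0.475
```

Run:
```python
from g import *
import cv2
ims=[]
for n in("top","scene"):
  c=env.camera(n);ims.append(c["frame"])
im=np.hstack([cv2.resize(ims[0][110:230,130:290],None,fx=2.5,fy=2.5),cv2.resize(ims[1][150:310,310:470],(400,300))]);cv2.imwrite("pics/l1.png",im)
```

```text
(no output)
```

View pics/l1.png

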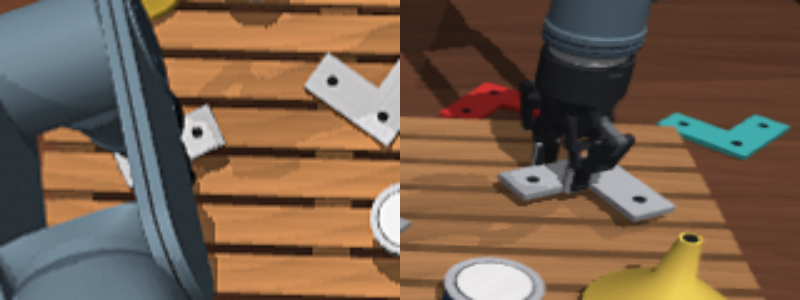

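>>> carry_out(
  delta_rot=[
    [0, 0, 0],
    [0, 0, 0],
    [0, 0, 0],
    [0, 0, 0],
    [0, 0, 0],
  ],
  linear=[
    [0, -0.01, 0],
    [0, -0.03, 0],
    [0, -0.05, 0],
    [0, -0.06, 0],
    [0, -0.06, 0],
  ],
  claw=[0.3, 0.3, 0.3, 0.3, 0.3],
)

```text
time: 4.6
eef_pos: [0.5224, 0.3035, 0.1521]
tool_rot: [[0.43, 0.006, 0.903], [-0.903, 0.002, 0.43], [0.0, -1.0, 0.006]]
ft_force: [0.1, 0.6, -4.2]
finger_gap: 0.473
```

Run:
```python
from g import *
p=pt(A,.027,.066); go(*p,.15,A[2]-90)
print(env.state()["tool_rot"].round(4))
```

```text
target [ 6.04000e-01 -7.75000e-02  1.50000e-01 -9.18277e+01] q [ 0.34  0.42  1.53  0.    1.18 -0.1 ] gap 0.473
lin [ 0.3791  0.0016 -0.09  ] rot [ -0.25 117.27  -0.37]
[[ 4.296e-01  6.000e-03  9.030e-01]
 [-9.030e-01  2.400e-03  4.296e-01]
 [ 4.000e-04 -1.000e+00  6.500e-03]]
```

>>> carry_out(
  delta_rot=[
    [0, 4, 0],
    [0, 11, 0],
    [0, 18, 0],
    [0, 25, 0],
    [0, 32, 0],
    [0, 39, 0],
    [0, 46, 0],
    [0, 53, 0],
    [0, 60, 0],
    [0, 67, 0],
    [0, 74, 0],
  ],
  linear=[
    [0.012, 0, -0.003],
    [0.035, 0, -0.008],
    [0.058, 0, -0.014],
    [0.081, 0, -0.019],
    [0.104, 0, -0.025],
    [0.127, 0, -0.03],
    [0.15, 0, -0.036],
    [0.173, 0, -0.041],
    [0.196, 0, -0.047],
    [0.219, 0, -0.052],
    [0.242, 0, -0.058],
  ],
  claw=[0.3, 0.3, 0.3, 0.3, 0.3, 0.3, 0.3, 0.3, 0.3, 0.3, 0.3],
)

```text
time: 5.7
eef_pos: [0.5734, 0.0593, 0.1506]
tool_rot: [[-0.753, 0.004, 0.658], [-0.658, 0.003, -0.753], [-0.005, -1.0, 0.0]]
ft_force: [-0.4, -0.5, -5.3]
finger_gap: 0.477
```

Run:
```python
from g import *
p=pt(A,.027,.066); go(*p,.15,A[2]-90,7)
print(env.state()["tool_rot"].round(4))
```

```text
target [ 6.04000e-01 -7.75000e-02  1.50000e-01 -9.18277e+01] q [-0.09  0.38  1.6   0.    1.16  0.76] gap 0.477
lin [0.0669 0.0003 0.1231] rot [ 0.08 42.98 -0.27]
1 [0.0096 0.     0.0176] [ 0.01  6.14 -0.04]
2 [0.0191 0.0001 0.0352] [ 0.02 12.28 -0.08]
3 [0.0287 0.0001 0.0528] [ 0.03 18.42 -0.12]
4 [0.0383 0.0002 0.0703] [ 0.04 24.56 -0.16]
5 [0.0478 0.0002 0.0879] [ 0.05 30.7  -0.19]
6 [0.0574 0.0003 0.1055] [ 0.07 36.84 -0.23]
7 [0.0669 0.0003 0.1231] [ 0.08 42.98 -0.27]
[[-7.529e-01  3.900e-03  6.581e-01]
 [-6.581e-01  2.800e-03 -7.529e-01]
 [-4.800e-03 -1.000e+00  5.000e-04]]
```

>>> carry_out(
  delta_rot=[
    [0, 6, 0],
    [0, 12, 0],
    [0, 18, 0],
    [0, 25, 0],
    [0, 31, 0],
    [0, 37, 0],
    [0.1, 43, -0.3],
    [0.1, 43, -0.3],
    [0.1, 43, -0.3],
    [0.1, 43, -0.3],
  ],
  linear=[
    [0.0095, 0, 0.0175],
    [0.019, 0, 0.035],
    [0.0285, 0, 0.053],
    [0.038, 0, 0.07],
    [0.048, 0, 0.088],
    [0.057, 0, 0.1055],
    [0.064, 0, 0.118],
    [0.067, 0, 0.123],
    [0.067, 0, 0.123],
    [0.067, 0, 0.123],
  ],
  claw=[0.3, 0.3, 0.3, 0.3, 0.3, 0.3, 0.3, 0.3, 0.3, 0.3],
)

```text
time: 6.7
eef_pos: [0.6033, -0.0767, 0.1497]
tool_rot: [[-1.0, -0.002, -0.03], [0.03, 0.0, -1.0], [0.002, -1.0, -0.0]]
ft_force: [0.5, 0.6, -4.6]
finger_gap: 0.472
```

Run:
```python
from g import *
import cv2
p=pt(A,.027,.066); go(*p,.11,A[2]-90)
ims=[]
for n in("top","scene"):
  c=env.camera(n);ims.append(c["frame"])
im=np.hstack([cv2.resize(ims[0][70:220,250:450],(400,300)),cv2.resize(ims[1][160:310,100:300],(400,300))]);cv2.imwrite("pics/l2.png",im)
```

```text
target [ 6.04000e-01 -7.75000e-02  1.10000e-01 -9.18277e+01] q [-0.31  0.43  1.51 -0.    1.19  1.29] gap 0.472
lin [-0.0008  0.0397  0.0008] rot [0.02 0.1  0.09]
```

View pics/l2.png

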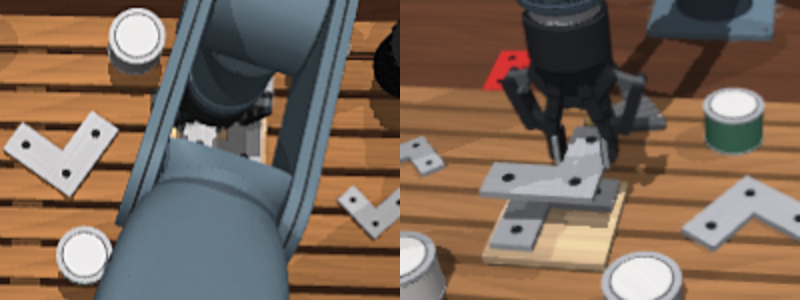

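Run:
```python
from h import *
from workcell import env
c=env.camera("scene")
P=[]
for cx,cy in [(x,y) for x in range(500,596,6) for y in (172,178,184)]+[(x,y) for x in range(578,602,5) for y in (150,158,166)]:
    P.append(pix2world(c,100+cx/2,160+cy/2))
P=np.array(P); k=(P[:,2]>.1); P=P[k]; print(len(P),P.min(0),P.max(0))
m=P.mean(0); r=np.linalg.lstsq(np.c_[P[:,:2]-m[:2],np.ones(len(P))],P[:,2],rcond=None)[0]; print(m,r,np.std(P[:,2]-np.c_[P[:,:2]-m[:2],np.ones(len(P))]@r))
```

```text
Traceback (most recent call last):
ValueError: zero-size array to reduction operation minimum which has no identity
```

Run:
```python
from h import *
from workcell import env
c=env.camera("scene")
P=[]
for cx,cy in [(x,y) for x in range(500,596,6) for y in (172,178,184)]+[(x,y) for x in range(578,602,5) for y in (150,158,166)]:
    P.append(pix2world(c,100+(cx-400)/2,160+cy/2))
P=np.array(P); k=(P[:,2]>.11)&(P[:,2]<.2); P=P[k]; print(len(P),P.min(0),P.max(0))
m=P.mean(0); r=np.linalg.lstsq(np.c_[P[:,:2]-m[:2],np.ones(len(P))],P[:,2],rcond=None)[0]; print(m,r,np.std(P[:,2]-np.c_[P[:,:2]-m[:2],np.ones(len(P))]@r))
```

```text
62 [ 0.59530725 -0.15279926  0.14522354] [ 0.6539047  -0.05895019  0.14942161]
[ 0.6338214  -0.09749348  0.14716452] [-0.01083898  0.00149997  0.14716452] 0.0008716633937405344
```

>>> carry_out(
  delta_rot=[
    [0, 0, 0],
    [0, 0, 0],
    [0, 0, 0],
    [0, 0, 0],
    [0, 0, 0],
    [0, 0, 0],
  ],
  linear=[
    [-0.001, 0.015, 0.001],
    [-0.001, 0.03, 0.001],
    [-0.001, 0.04, 0.001],
    [-0.001, 0.05, 0.001],
    [-0.001, 0.055, 0.001],
    [-0.001, 0.055, 0.001],
  ],
  claw=[0.3, 0.3, 0.3, 0.3, 0.3, 0.3],
)

```text
time: 7.5
eef_pos: [0.6042, -0.0774, 0.0945]
tool_rot: [[-1.0, -0.002, -0.03], [0.03, 0.0, -1.0], [0.002, -1.0, -0.0]]
ft_force: [0.7, -0.1, -5.6]
finger_gap: 0.47
```

>>> carry_out(
  delta_rot=[
    [0, 0, 0],
    [0, 0, 0],
    [0, 0, 0],
    [0, 0, 0],
  ],
  linear=[
    [0, 0.001, 0],
    [0, 0.002, 0],
    [0, 0.003, 0],
    [0, 0.003, 0],
  ],
  claw=[0.3, 0.3, 0.3, 0.3],
)

```text
time: 7.9
eef_pos: [0.6043, -0.0775, 0.0917]
tool_rot: [[-1.0, -0.002, -0.03], [0.03, 0.0, -1.0], [0.002, -1.0, -0.0]]
ft_force: [0.5, 0.6, -4.8]
finger_gap: 0.474
```

>>> carry_out(
  delta_rot=[
    [0, 0, 0],
    [0, 0, 0],
  ],
  linear=[
    [0, 0.001, 0],
    [0, 0.001, 0],
  ],
  claw=[0.3, 0.3],
)

```text
time: 8.1
eef_pos: [0.6043, -0.0775, 0.0907]
tool_rot: [[-1.0, -0.001, -0.03], [0.03, 0.0, -1.0], [0.001, -1.0, -0.0]]
ft_force: [-0.0, -0.2, -4.8]
finger_gap: 0.472
```

>>> carry_out(
  delta_rot=[
    [0, 0, 0],
    [0, 0, 0],
  ],
  linear=[
    [0, 0.001, 0],
    [0, 0.001, 0],
  ],
  claw=[0.3, 0.3],
)

```text
time: 8.3
eef_pos: [0.6044, -0.0775, 0.0899]
tool_rot: [[-1.0, -0.001, -0.03], [0.03, -0.0, -1.0], [0.001, -1.0, 0.0]]
ft_force: [-0.7, 0.7, -3.1]
finger_gap: 0.474
```

Touching begins; half a millimetre more, then open slowly.

>>> carry_out(
  delta_rot=[
    [0, 0, 0],
    [0, 0, 0],
  ],
  linear=[
    [0, 0.0007, 0],
    [0, 0.0007, 0],
  ],
  claw=[0.3, 0.3],
  squeeze=40,
)

```text
time: 8.5
eef_pos: [0.6044, -0.0776, 0.0898]
tool_rot: [[-1.0, -0.001, -0.03], [0.03, -0.0, -1.0], [0.001, -1.0, 0.0]]
ft_force: [-2.3, 0.1, 2.2]
finger_gap: 0.477
```

>>> carry_out(
  delta_rot=[
    [0, 0, 0],
    [0, 0, 0],
    [0, 0, 0],
    [0, 0, 0],
    [0, 0, 0],
    [0, 0, 0],
    [0, 0, 0],
  ],
  linear=[
    [0, 0, 0],
    [0, 0, 0],
    [0, 0, 0],
    [0, 0, 0],
    [0, 0, 0],
    [0, 0, 0],
    [0, 0, 0],
  ],
  claw=[0.02, -0.02, -0.08, -0.15, -0.25, -0.3, -0.3],
)

```text
time: 9.2
eef_pos: [0.6046, -0.0776, 0.09]
tool_rot: [[-1.0, -0.0, -0.03], [0.03, -0.0, -1.0], [0.0, -1.0, 0.0]]
ft_force: [0.3, 0.7, -0.6]
finger_gap: 0.651
```

>>> carry_out(
  delta_rot=[
    [0, 0, 0],
    [0, 0, 0],
    [0, 0, 0],
    [0, 0, 0],
    [0, 0, 0],
  ],
  linear=[
    [0, -0.01, 0],
    [0, -0.03, 0],
    [0, -0.06, 0],
    [0, -0.08, 0],
    [0, -0.08, 0],
  ],
  claw=[-0.3, -0.3, -0.3, -0.3, -0.3],
)

```text
time: 9.7
eef_pos: [0.6068, -0.0782, 0.1744]
tool_rot: [[-1.0, 0.007, -0.03], [0.03, -0.003, -1.0], [-0.007, -1.0, 0.003]]
ft_force: [1.0, 0.5, 0.5]
finger_gap: 0.651
```

Run:
```python
from g import *
import cv2
p=pt(B,0,.038); go(*p,.14,B[2],9)
ims=[]
for n in("top","scene"):
  c=env.camera(n);ims.append(c["frame"])
im=np.hstack([cv2.resize(ims[0][70:220,250:450],(400,300)),cv2.resize(ims[1][160:310,100:300],(400,300))]);cv2.imwrite("pics/l3.png",im)
```

```text
target [  0.5775   0.1185   0.14   -35.265 ] q [-0.31  0.41  1.48 -0.    1.24  1.29] gap 0.651
lin [ 0.0354  0.0337 -0.1958] rot [ -0.33 -56.47  -0.29]
1 [ 0.0039  0.0037 -0.0218] [-0.04 -6.27 -0.03]
2 [ 0.0079  0.0075 -0.0435] [ -0.07 -12.55  -0.07]
3 [ 0.0118  0.0112 -0.0653] [ -0.11 -18.82  -0.1 ]
4 [ 0.0157  0.015  -0.087 ] [ -0.15 -25.1   -0.13]
5 [ 0.0197  0.0187 -0.1088] [ -0.18 -31.37  -0.16]
6 [ 0.0236  0.0225 -0.1306] [ -0.22 -37.64  -0.2 ]
7 [ 0.0276  0.0262 -0.1523] [ -0.26 -43.92  -0.23]
8 [ 0.0315  0.0299 -0.1741] [ -0.3  -50.19  -0.26]
9 [ 0.0354  0.0337 -0.1958] [ -0.33 -56.47  -0.29]
```

View pics/l3.png

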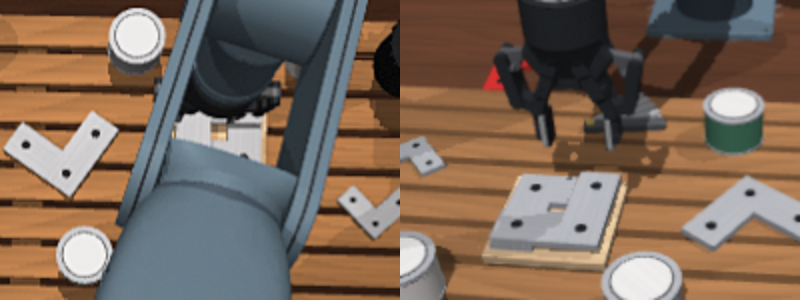

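>>> carry_out(
  delta_rot=[
    [0, -6, 0],
    [0, -12.5, 0],
    [0, -19, 0],
    [0, -25, 0],
    [-0.2, -31.5, -0.1],
    [-0.2, -38, -0.2],
    [-0.2, -44, -0.2],
    [-0.3, -50, -0.3],
    [-0.3, -56.5, -0.3],
    [-0.3, -56.5, -0.3],
    [-0.3, -56.5, -0.3],
    [-0.3, -56.5, -0.3],
  ],
  linear=[
    [0.004, 0, -0.022],
    [0.008, 0, -0.0435],
    [0.012, 0, -0.065],
    [0.016, 0, -0.087],
    [0.02, 0.005, -0.109],
    [0.0235, 0.01, -0.1305],
    [0.0275, 0.015, -0.152],
    [0.0315, 0.025, -0.174],
    [0.035, 0.033, -0.19],
    [0.0355, 0.0337, -0.196],
    [0.0355, 0.0337, -0.196],
    [0.0355, 0.0337, -0.196],
  ],
  claw=[-0.35, -0.35, -0.35, -0.35, -0.35, -0.35, -0.35, -0.35, -0.35, -0.35, -0.35, -0.35],
)

```text
time: 11.0
eef_pos: [0.5755, 0.1188, 0.1367]
tool_rot: [[-0.579, -0.006, 0.815], [-0.815, 0.001, -0.579], [0.003, -1.0, -0.005]]
ft_force: [0.2, -0.8, 0.3]
finger_gap: 0.675
```

Run:
```python
from g import *
p=pt(B,0,.038); go(*p,.075,B[2])
```

```text
target [  0.5775   0.1185   0.075  -35.265 ] q [0.01 0.42 1.58 0.   1.15 0.63] gap 0.675
lin [-0.0012  0.0616  0.0022] rot [ 0.31 -0.1   0.15]
```

>>> carry_out(
  delta_rot=[
    [0.3, 0, 0.15],
    [0.3, 0, 0.15],
    [0.3, 0, 0.15],
    [0.3, 0, 0.15],
    [0.3, 0, 0.15],
    [0.3, 0, 0.15],
  ],
  linear=[
    [-0.001, 0.02, 0.002],
    [-0.001, 0.04, 0.002],
    [-0.001, 0.055, 0.002],
    [-0.001, 0.0615, 0.002],
    [-0.001, 0.0615, 0.002],
    [-0.001, 0.0615, 0.002],
  ],
  claw=[-0.35, -0.35, -0.35, -0.35, -0.35, -0.35],
)

```text
time: 11.6
eef_pos: [0.578, 0.118, 0.0759]
tool_rot: [[-0.58, 0.001, 0.815], [-0.815, 0.0, -0.58], [-0.001, -1.0, 0.001]]
ft_force: [0.5, -0.9, 0.3]
finger_gap: 0.677
```

Run:
```python
from g import *
p=pt(B,0,.038); go(*p,.070,B[2]); print(env.state()["ft_force"],env.state()["eef_pos"])
```

```text
target [  0.5775   0.1185   0.07   -35.265 ] q [0.01 0.48 1.64 0.   1.01 0.63] gap 0.677
lin [-0.0001  0.0059 -0.0007] rot [-0.05 -0.16 -0.04]
[ 0.51543934 -0.88388412  0.26727725] [0.57801536 0.11802103 0.07590237]
```

>>> carry_out(
  delta_rot=[
    [0, 0, 0],
    [0, 0, 0],
    [0, 0, 0],
    [0, 0, 0],
    [0, 0, 0],
    [0, 0, 0],
  ],
  linear=[
    [0, 0.002, -0.0005],
    [0, 0.004, -0.0005],
    [0, 0.005, -0.0005],
    [0, 0.006, -0.0005],
    [0, 0.006, -0.0005],
    [0, 0.006, -0.0005],
  ],
  claw=[-0.35, -0.35, -0.35, -0.35, -0.35, -0.35],
)

```text
time: 12.2
eef_pos: [0.5776, 0.1184, 0.0699]
tool_rot: [[-0.58, 0.001, 0.815], [-0.815, 0.0, -0.58], [-0.001, -1.0, 0.001]]
ft_force: [-0.1, -0.5, -0.0]
finger_gap: 0.673
```

>>> carry_out(
  delta_rot=[
    [0, 0, 0],
    [0, 0, 0],
    [0, 0, 0],
    [0, 0, 0],
    [0, 0, 0],
    [0, 0, 0],
  ],
  linear=[
    [0, 0, 0],
    [0, 0, 0],
    [0, 0, 0],
    [0, 0, 0],
    [0, 0, 0],
    [0, 0, 0],
  ],
  claw=[-0.1, 0.1, 0.3, 0.3, 0.3, 0.3],
  squeeze=60,
)

```text
time: 12.8
eef_pos: [0.5779, 0.1183, 0.0704]
tool_rot: [[-0.58, 0.002, 0.815], [-0.815, -0.0, -0.58], [-0.001, -1.0, 0.002]]
ft_force: [-1.4, -1.0, 6.3]
finger_gap: 0.493
```

Run:
```python
from g import *
t=np.radians(B[2]);d=env.state()["eef_pos"][:2]-B[:2]
print("in B",d@[np.cos(t),np.sin(t)],d@[-np.sin(t),np.cos(t)])
```

```text
in B 0.00042883756517769073 0.03802870003573044
```

>>> carry_out(
  delta_rot=[
    [0, 0, 0],
    [0, 0, 0],
    [0, 0, 0],
    [0, 0, 0],
    [0, 0, 0],
    [0, 0, 0],
    [0, 0, 0],
    [0, 0, 0],
    [0, 0, 0],
  ],
  linear=[
    [0, -0.0005, 0],
    [0, -0.001, 0],
    [0, -0.005, 0],
    [0, -0.015, 0],
    [0, -0.03, 0],
    [0, -0.05, 0],
    [0, -0.07, 0],
    [0, -0.085, 0],
    [0, -0.085, 0],
  ],
  claw=[0.3, 0.3, 0.3, 0.3, 0.3, 0.3, 0.3, 0.3, 0.3],
  squeeze=110,
)

```text
time: 13.7
eef_pos: [0.5792, 0.1185, 0.1582]
tool_rot: [[-0.58, 0.007, 0.815], [-0.815, 0.0, -0.58], [-0.004, -1.0, 0.005]]
ft_force: [0.3, 0.6, -3.7]
finger_gap: 0.471
```

Run:
```python
from g import *
import cv2
p=pt(A,0,.038); go(*p,.155,A[2],9)
c=env.camera("scene");cv2.imwrite("pics/l4.png",cv2.resize(c["frame"][130:310,80:380],None,fx=2,fy=2))
```

```text
target [ 0.5761 -0.1046  0.155  -1.8277] q [0.01 0.39 1.56 0.   1.18 0.63] gap 0.471
lin [0.1836 0.0032 0.1268] rot [ -0.36 -33.59  -0.13]
1 [0.0204 0.0004 0.0141] [-0.04 -3.73 -0.01]
2 [0.0408 0.0007 0.0282] [-0.08 -7.46 -0.03]
3 [0.0612 0.0011 0.0423] [ -0.12 -11.2   -0.04]
4 [0.0816 0.0014 0.0564] [ -0.16 -14.93  -0.06]
5 [0.102  0.0018 0.0704] [ -0.2  -18.66  -0.07]
6 [0.1224 0.0021 0.0845] [ -0.24 -22.39  -0.09]
7 [0.1428 0.0025 0.0986] [ -0.28 -26.13  -0.1 ]
8 [0.1632 0.0028 0.1127] [ -0.32 -29.86  -0.11]
9 [0.1836 0.0032 0.1268] [ -0.36 -33.59  -0.13]
```

View pics/l4.png

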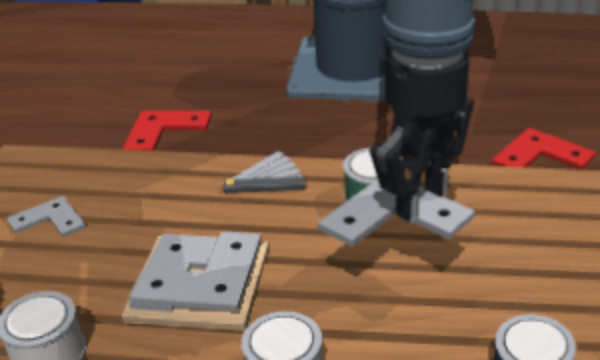

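>>> carry_out(
  delta_rot=[
    [0, -3, 0],
    [0, -6, 0],
    [0, -9.5, 0],
    [-0.2, -13, 0],
    [-0.2, -16.5, 0],
    [-0.2, -20, 0],
    [-0.3, -24, -0.1],
    [-0.3, -28, -0.1],
    [-0.4, -31, -0.1],
    [-0.4, -33.5, -0.1],
    [-0.4, -33.5, -0.1],
    [-0.4, -33.5, -0.1],
  ],
  linear=[
    [0.015, 0, 0.01],
    [0.035, 0, 0.024],
    [0.055, 0, 0.038],
    [0.075, 0, 0.052],
    [0.095, 0, 0.066],
    [0.115, 0, 0.08],
    [0.135, 0.002, 0.093],
    [0.155, 0.003, 0.107],
    [0.172, 0.003, 0.119],
    [0.1835, 0.003, 0.127],
    [0.1835, 0.003, 0.127],
    [0.1835, 0.003, 0.127],
  ],
  claw=[0.3, 0.3, 0.3, 0.3, 0.3, 0.3, 0.3, 0.3, 0.3, 0.3, 0.3, 0.3],
)

```text
time: 14.95
eef_pos: [0.5747, -0.1043, 0.1525]
tool_rot: [[-0.035, -0.005, 0.999], [-0.999, 0.002, -0.035], [-0.002, -1.0, -0.005]]
ft_force: [-0.1, 0.2, -4.1]
finger_gap: 0.466
```

Run:
```python
from g import *
import cv2
p=pt(A,0,.038); go(*p,.105,A[2])
c=env.camera("scene");cv2.imwrite("pics/l5.png",cv2.resize(c["frame"][130:310,80:300],None,fx=2.5,fy=2.5))
```

```text
target [ 0.5761 -0.1046  0.105  -1.8277] q [-0.37  0.39  1.57  0.    1.18 -0.34] gap 0.466
lin [0.0003 0.0474 0.0017] rot [ 0.29 -0.2  -0.11]
```

View pics/l5.png

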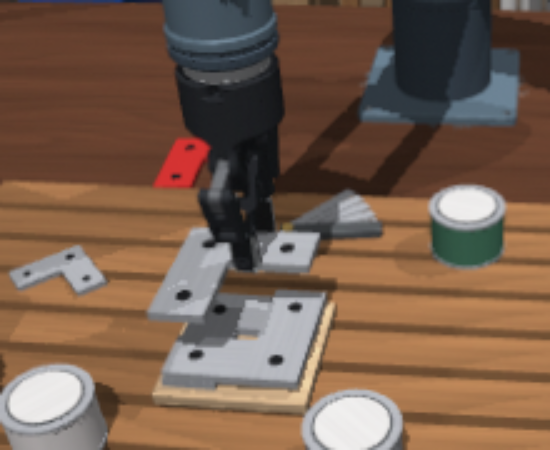

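Run:
```python
from h import *
from workcell import env
c=env.camera("scene")
P=np.array([pix2world(c,80+x/2.5,130+y/2.5) for x in range(155,315,3) for y in range(232,316,3)])
hsv=1
k=(P[:,2]>.143)&(P[:,2]<.165); P=P[k]; print(len(P),P.min(0),P.max(0))
m=P.mean(0); M=np.c_[P[:,:2]-m[:2],np.ones(len(P))]; r=np.linalg.lstsq(M,P[:,2],rcond=None)[0]; print(m,r,np.std(P[:,2]-M@r))
k=np.zeros(0)
P=np.array([pix2world(c,80+x/2.5,130+y/2.5) for x in range(155,330,3) for y in range(232,390,3)]);print(np.histogram(P[:,2],bins=np.arange(.05,.2,.005)))
```

```text
769 [ 0.55310898 -0.16654907  0.14300238] [ 0.66479706 -0.0525007   0.16498917]
[ 0.60552315 -0.11985425  0.14822796] [-0.00440636  0.01649365  0.14822796] 0.002995457969223961
(array([ 97, 455,  34, 109, 126, 318, 276, 711,   0,   0,   0,   0,   0,
         0,   0,   0,   0,  12, 103, 689,  30,  17,  17,  15,  17,   8,
         2,   3,  22,  19]), array([0.05 , 0.055, 0.06 , 0.065, 0.07 , 0.075, 0.08 , 0.085, 0.09 ,
       0.095, 0.1  , 0.105, 0.11 , 0.115, 0.12 , 0.125, 0.13 , 0.135,
       0.14 , 0.145, 0.15 , 0.155, 0.16 , 0.165, 0.17 , 0.175, 0.18 ,
       0.185, 0.19 , 0.195, 0.2  ]))
```

>>> carry_out(
  delta_rot=[
    [0.3, 0, 0],
    [0.3, -0.2, 0],
    [0.3, -0.2, 0],
    [0.3, -0.2, -0.1],
    [0.3, -0.2, -0.1],
    [0.3, -0.2, -0.1],
  ],
  linear=[
    [0, 0.012, 0.001],
    [0, 0.025, 0.0015],
    [0, 0.038, 0.0015],
    [0, 0.047, 0.0015],
    [0, 0.049, 0.0015],
    [0, 0.049, 0.0015],
  ],
  claw=[0.3, 0.3, 0.3, 0.3, 0.3, 0.3],
)

```text
time: 15.65
eef_pos: [0.576, -0.1035, 0.1033]
tool_rot: [[-0.03, -0.0, 1.0], [-1.0, 0.0, -0.03], [-0.0, -1.0, -0.0]]
ft_force: [0.1, 0.9, -4.2]
finger_gap: 0.471
```

>>> carry_out(
  delta_rot=[
    [0, 0, 0],
    [0, 0, 0],
    [0, 0, 0],
  ],
  linear=[
    [0, 0.001, 0],
    [0, 0.002, 0],
    [0, 0.002, 0],
  ],
  claw=[0.3, 0.3, 0.3],
)

```text
time: 15.95
eef_pos: [0.5762, -0.1036, 0.1016]
tool_rot: [[-0.03, 0.0, 1.0], [-1.0, -0.0, -0.03], [0.0, -1.0, 0.0]]
ft_force: [-0.4, 0.4, -4.2]
finger_gap: 0.479
```

>>> carry_out(
  delta_rot=[
    [0, 0, 0],
    [0, 0, 0],
  ],
  linear=[
    [0, 0.001, 0],
    [0, 0.001, 0],
  ],
  claw=[0.3, 0.3],
)

```text
time: 16.15
eef_pos: [0.5763, -0.1037, 0.1008]
tool_rot: [[-0.03, 0.001, 1.0], [-1.0, -0.0, -0.03], [0.0, -1.0, 0.001]]
ft_force: [0.0, 0.4, -3.5]
finger_gap: 0.471
```

>>> carry_out(
  delta_rot=[
    [0, 0, 0],
    [0, 0, 0],
  ],
  linear=[
    [0, 0.001, 0],
    [0, 0.001, 0],
  ],
  claw=[0.3, 0.3],
)

```text
time: 16.35
eef_pos: [0.5762, -0.1037, 0.0997]
tool_rot: [[-0.03, 0.001, 1.0], [-1.0, -0.0, -0.03], [0.0, -1.0, 0.001]]
ft_force: [0.1, -0.3, -3.7]
finger_gap: 0.471
```

>>> carry_out(
  delta_rot=[
    [0, 0, 0],
    [0, 0, 0],
  ],
  linear=[
    [0, 0.001, 0],
    [0, 0.001, 0],
  ],
  claw=[0.3, 0.3],
)

```text
time: 16.55
eef_pos: [0.5763, -0.1037, 0.0989]
tool_rot: [[-0.03, 0.001, 1.0], [-1.0, -0.0, -0.03], [0.0, -1.0, 0.001]]
ft_force: [-0.2, 0.2, -2.0]
finger_gap: 0.47
```

>>> carry_out(
  delta_rot=[
    [0, 0, 0],
    [0, 0, 0],
  ],
  linear=[
    [0, 0.0008, 0],
    [0, 0.0008, 0],
  ],
  claw=[0.3, 0.3],
  squeeze=40,
)

```text
time: 16.75
eef_pos: [0.5763, -0.1037, 0.0988]
tool_rot: [[-0.03, 0.001, 1.0], [-1.0, -0.001, -0.03], [0.0, -1.0, 0.001]]
ft_force: [-3.0, 0.2, 4.5]
finger_gap: 0.465
```

>>> carry_out(
  delta_rot=[
    [0, 0, 0],
    [0, 0, 0],
    [0, 0, 0],
    [0, 0, 0],
    [0, 0, 0],
    [0, 0, 0],
    [0, 0, 0],
  ],
  linear=[
    [0, 0, 0],
    [0, 0, 0],
    [0, 0, 0],
    [0, 0, 0],
    [0, 0, 0],
    [0, 0, 0],
    [0, 0, 0],
  ],
  claw=[0.02, -0.02, -0.08, -0.15, -0.25, -0.3, -0.3],
)

```text
time: 17.45
eef_pos: [0.5764, -0.1037, 0.099]
tool_rot: [[-0.03, 0.002, 1.0], [-1.0, -0.001, -0.03], [0.001, -1.0, 0.002]]
ft_force: [-0.1, -0.2, 0.6]
finger_gap: 0.654
```

>>> carry_out(
  delta_rot=[
    [0, 0, 0],
    [0, 0, 0],
    [0, 0, 0],
    [0, 0, 0],
    [0, 0, 0],
  ],
  linear=[
    [0, -0.01, 0],
    [0, -0.03, 0],
    [0, -0.06, 0],
    [0, -0.09, 0],
    [0, -0.1, 0],
  ],
  claw=[-0.3, -0.3, -0.3, -0.3, -0.3],
)

```text
time: 17.95
eef_pos: [0.578, -0.1043, 0.2033]
tool_rot: [[-0.03, 0.008, 1.0], [-1.0, -0.003, -0.03], [0.003, -1.0, 0.008]]
ft_force: [0.3, 0.2, 0.4]
finger_gap: 0.651
```

>>> carry_out(
  delta_rot=[
    [0, 0, 0],
    [0, 0, 0],
    [0, 0, 0],
    [0, 0, 0],
    [0, 0, 0],
    [0, 0, 0],
    [0, 0, 0],
    [0, 0, 0],
    [0, 0, 0],
    [0, 0, 0],
    [0, 0, 0],
    [0, 0, 0],
  ],
  linear=[
    [-0.02, -0.01, -0.01],
    [-0.05, -0.02, -0.02],
    [-0.08, -0.02, -0.03],
    [-0.12, -0.02, -0.04],
    [-0.16, -0.02, -0.05],
    [-0.2, -0.02, -0.06],
    [-0.24, -0.02, -0.07],
    [-0.28, -0.02, -0.08],
    [-0.31, -0.02, -0.09],
    [-0.33, -0.02, -0.09],
    [-0.33, -0.02, -0.09],
    [-0.33, -0.02, -0.09],
  ],
  claw=[-0.3, -0.3, -0.3, -0.3, -0.3, -0.3, -0.3, -0.3, -0.3, -0.3, -0.3, -0.3],
)

```text
time: 19.15
eef_pos: [0.4976, 0.2283, 0.2214]
tool_rot: [[-0.029, 0.007, 1.0], [-1.0, -0.004, -0.029], [0.004, -1.0, 0.007]]
ft_force: [-0.0, -0.2, 0.4]
finger_gap: 0.649
```

Run:
```python
from g import *
import cv2
ims=[]
for n in("top","scene"):
  c=env.camera(n);ims.append(c["frame"])
im=np.hstack([cv2.resize(ims[0][70:220,250:450],(400,300)),cv2.resize(ims[1][160:310,80:280],(400,300))]);cv2.imwrite("pics/l6.png",im)
```

```text
(no output)
```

View pics/l6.png

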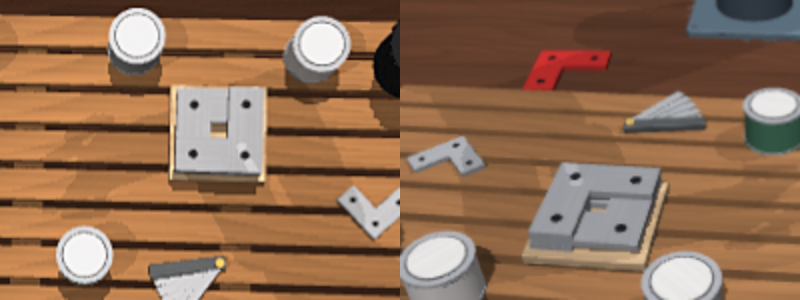

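Run:
```python
from g import *; from h import *
c=env.camera("top"); ctr=pt(A,.033,.033)
X,Y,im=ortho(c,ctr,.092,.085)
hsv=cv2.cvtColor(im,cv2.COLOR_BGR2HSV); m=((hsv[...,1]<45)&(hsv[...,2]>90)).astype(np.uint8)
m=cv2.morphologyEx(m,cv2.MORPH_OPEN,np.ones((9,9)))
n,l,st,_=cv2.connectedComponentsWithStats(m);k=1+np.argmax(st[1:,4]);m=(l==k).astype(np.uint8)
cs,_=cv2.findContours(m,cv2.RETR_EXTERNAL,cv2.CHAIN_APPROX_NONE);r=cv2.minAreaRect(max(cs,key=len))
print("rect size mm",np.array(r[1])/2,"ang",r[2],"ctr offset mm (x,y)",(r[0][1]-170)/2,(r[0][0]-170)/2)
for n,(x,y) in dict(topcorner=(0,0),topx=(.044,0),topy=(0,.044),midc=(.066,.066),midx=(.045,.066),midy=(.066,.045)).items():
    w=pt(A,x,y); u,v=project(c,[*w,.09])[0]
    p=[pix2world(c,u+i,v+j)[2] for i in(-2,0,2) for j in(-2,0,2)]; print(n,np.median(p).round(4))
```

```text
rect size mm [111.26644135 113.4727478 ] ang 1.4594495296478271 ctr offset mm (x,y) 0.988494873046875 1.298065185546875
topcorner 0.0956
topx 0.0953
topy 0.0946
midc 0.0866
midx 0.086
midy 0.0875
```

Outline 111×113 mm, heights about 96/87 mm as expected (nominal 96/88). Handing in.

```bash
python3 -c "
from workcell import env
print(env.hand_in(), env.state()['time'])"
```

```text
the job is handed in; nothing more can be done
the job is handed in; nothing more can be done
```

The pile is built and handed in at about 19 s of the 53 s allowed; the hand-in reports no verdict. The plate nearest the funnel went on first, turned half a turn on the bottom plate's arm ends. The middle plate went on top of it, the same way round as the bottom plate.

**Last checks**
- **Outline:** the pile measures 111 × 113 mm, against 110 mm ideal. Its centre is about 1 mm from the target in x and y.
- **Height and level:** the upper faces lie at about 95–96 mm and 86–87.5 mm, against a nominal 96 and 88 mm. The three readings on each plate agree within 1.5 mm, so both look level.
- **Surroundings:** the small plate, tins and feeler gauge look unmoved in the pictures, and the gripper is clear of everything.

**What disagreed or was not checked**
- **Gripper opening:** it read about 40–41 mm on the 44 mm arms.
- **Scene camera:** its mask fit sat about 6 mm off the top camera's in x at the start. I put this down to the plates' side faces and used the top camera.
- **Bottom plate:** I did not measure its position again, because the pile covers it.

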